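# Load loose locating pins into the hooded gravity feeder

## Task

Load the pin feeder: gather the three loose locating pins that stand about the table and let each go in the mouth of the feeder's chute, under the hood, so that all three slide down and come to rest in the narrow well below. Leave the other parts on the table where they are.

Things in the scene. Friction and masses are not known exactly. Their poses are not given: they have to be found in the camera images.
- pin_feeder: Grey sheet-steel pin feeder fixed to the table, 170 mm wide, 319 mm high, open front to the robot. Origin on the table; x to its back, y to its left (seen from the robot), z up; its place and yaw (within 0.2 rad) vary. Numbers of the next four entries are mm in this frame. Cheeks (outside y +-67) close the sides from x -23 to the back and from z 150 to 315; in front they end at z 158.
- chute_lip (a point): Middle of the front lip at (-50, 0, 150), a rolled edge. The chute floor, a plane 128 wide, slopes from it down and back at 52 degrees from the level to the well's mouth at x 0, z 86; pins slide on it by themselves. Side walls narrow it from y +-62 at z 150 to y +-32 at z 86. A flat back panel (face at x 36) rises to the hood.
- well_mouth (a point): Middle of the well's mouth at (18, 0, 86). The well is a narrow slot open only at the top, inside x 0 to 36 and y -32 to 32, from here down to the floor; clear front window.
- well_floor (a point): Middle of the well's floor, at (18, 0, 6).
- hood_edge (a point): Middle of the hood's front edge at (-61, 0, 317). The hood is a level plate, z 315 to 319, from here back to x 41, 156 wide. It covers the whole chute and juts 11 past the lip, so the mouth is reached only from the front with the tool tilted about 30 to 40 degrees from vertical, fingers pointing down and to the back.
- pin_a: Locating pin, plain light steel, one of three alike: upright round pin 42 mm tall with a bullet nose up, on a collar 20 mm in diameter and about 10 mm high at its foot; above the collar the shaft is about 14 mm thick. 0.03 to 0.06 kg. Stands loose on the table. Origin: centre of the collar's underside; z runs up the pin to its nose.
- pin_b: Locating pin, plain light steel, one of three alike: upright round pin 42 mm tall with a bullet nose up, on a collar 20 mm in diameter and about 10 mm high at its foot; above the collar the shaft is about 14 mm thick. 0.03 to 0.06 kg. Stands loose on the table. Origin: centre of the collar's underside; z runs up the pin to its nose.
- pin_c: Locating pin, plain light steel, one of three alike: upright round pin 42 mm tall with a bullet nose up, on a collar 20 mm in diameter and about 10 mm high at its foot; above the collar the shaft is about 14 mm thick. 0.03 to 0.06 kg. Stands loose on the table. Origin: centre of the collar's underside; z runs up the pin to its nose.
- bracket_l: Bystander: stamped L bracket, 22 x 34 mm on the table, 28 mm tall, loose. Origin: centre of its underside.
- bracket_u: Bystander: stamped U bracket, 26 x 36 mm on the table, 22 mm tall, loose. Origin: centre of its underside.
- flange: Bystander: turned flange ring, 60 mm in diameter, 14 mm tall, lying loose. Origin: centre of its underside.
- v_block: Bystander: ground steel V-block, 45 (x) x 48 (y) mm, 36 mm tall, loose. Origin: centre of its underside.
- parts_dish: Bystander: round steel dish of weld nuts, 95 mm in diameter, 28 mm tall, loose. Origin: centre of its underside.
- go_gauge: Bystander: flat snap gauge plate, 36 (x) x 110 (y) mm, 8 mm thick, lying loose in front of the feeder. Origin: centre of its underside.

How it is judged:
By the outcome, as a careful person would: the job done as asked, in the order asked, and still so for the second after the job is handed in, with the robot touching nothing.
It also fails if it takes over 72 s, if anything falls off the work surface, if the arm or the gripper's body presses on something with over 40 N, if the wrist force passes 120 N, or if a joint passes its speed limit or range.

## Robot

A 7-joint arm with a two-finger parallel gripper is mounted at the origin on a cart in front of the work surface, level with it; the furniture and walls round the work are solid. World frame = base frame: x ahead of the robot, y to its left, z up, the work surface at z = 0. Lengths are in m, angles in rad, forces in N, time in s.
With the tool pointing down it reaches from about 0.425 to 0.825 m from the base axis. Payload 3.6 kg.
Tool frame: the origin (TCP) lies where the fingers leave the gripper's body, on its centre line; the fingertips stand 73 mm ahead of it and the grasp point (between the pads) lies 54 mm ahead of it; x points along the fingers, y is the direction in which the jaws open and shut, and the axes are right-handed (so a half turn about x gives the same grasp; the last joint's range is limited). The gripper opens to 85 mm and grips with 20 to 120 N. Pads are 22 mm wide; open, the fingers measure 114 mm over their backs; the gripper's body (76 mm by 85 mm) begins 54 mm behind the grasp point. The pads swing forward as they close: fully open they stand 13 mm farther back than shut.
Start: joints at [1.075, 0.615, -0.013, 1.423, 0.008, 1.103, -0.04], TCP at [0.294, -0.58, 0.304] pointing down, gripper open.
Joint ranges: [-3.12, 3.12], [-0.3, 2.06], [-1.34, 1.32], [0.26, 2.42], [-1.36, 4.5], [0.01, 1.98], [-2.84, 2.84]. Speed limits (rad/s): [2.79, 2.79, 3.14, 3.14, 3.14, 3.14, 3.14].

## Interface

Orientations are given as a unit quaternion [x, y, z, w].
In Python, from station import arm, snapshot, camera_info, ticket gives the robot as it stands. Calls block until the motion is done:
- arm.movep(position, orientation): joint-space move of the TCP to a pose.
- arm.line_to(position, velocity=0.15, ori=None): straight line of the TCP; ori=None keeps the orientation; velocity is the mean speed in m/s.
- arm.move_j(angles): joint-space move.
- arm.move_gripper(opening, effort=None): opening from 0.0 (shut) to 1.0 (fully open); effort is the grip in N (None keeps the last); returns when the fingers have stopped.
- arm.pause(seconds).
- arm.ik(position, orientation): joint angles nearest the present ones, or None.
- snapshot(name): name is "side" or "top"; returns the picture (400x640x3 uint8, blue, green, red); there is no depth.
- camera_info(name): a dict with "fx", "fy", "cx", "cy" (pixels), "R" (3x3) and "t" (3): a world point X has camera coordinates R X + t. Camera axes: x right, y down, z forward; pixel columns grow to the right and rows downward; lengths in m; the calibration is good to about 2 mm. A picture is of the moment at which its call begins. camera_info takes no time and is no camera call.
A pose or a line that the arm cannot do raises arm.MotionError and nothing moves.
- ticket.finish_job(): hands the job in, once; it reports no verdict.
Readings, each from a call of its own:
- arm.read_time(): time.
- arm.read_joint_positions(): joint angles.
- arm.read_dq(): joint speeds.
- arm.read_effort(): joint torques, N m.
- arm.read_tool_pos(): TCP position.
- arm.read_eef_rot(): TCP orientation.
- arm.read_ft_force(): force on the tool from outside, world axes, zero at the start.
- arm.read_wrist_torque(): the same for the moment, N m.
- arm.read_opening(): opening from 0.0 (shut) to 1.0 (fully open).
Only numpy, scipy, OpenCV 4.12 (cv2) and the standard library are available. Lean on these libraries where they do the work, as an engineer would, in place of code of your own. Each camera call takes 0.05 s, during which the arm holds its last target.

## Working session

There is one attempt and no reset: what is moved stays moved. The work goes in short steps, each a Python script; the robot and the scene stay as the last script left them, time stands still between calls to the robot, and variables do not carry over. Pictures are saved under pics/ and viewed, and the job is handed in when it is done.

```bash
ls; mkdir -p pics; python3 - <<'E'
from station import arm, snapshot, camera_info
import cv2
for n in("side","top"):
    cv2.imwrite(f"pics/{n}0.png",snapshot(n)); print(n,camera_info(n))
print(arm.read_time(),arm.read_tool_pos(),arm.read_eef_rot(),arm.read_joint_positions())
E
```

```text
pics
side {'fx': 404.63523707855336, 'fy': 404.63523707855336, 'cx': 318.31533359884565, 'cy': 195.20145114797543, 'R': array([[-0.0854319 , -0.99632943,  0.00539057],
       [-0.87522724,  0.07246024, -0.47825389],
       [ 0.47610783, -0.04557611, -0.87820508]]), 't': array([0.03941053, 0.58032543, 0.81123437])}
top {'fx': 378.6534652407966, 'fy': 378.6534652407966, 'cx': 321.87503259591716, 'cy': 202.4893687746937, 'R': array([[-0.15982235, -0.98713506,  0.00460291],
       [-0.94956561,  0.15246198, -0.27400819],
       [ 0.26978132, -0.0481634 , -0.96171634]]), 't': array([0.07418683, 0.56432687, 0.95642101])}
0.1 [ 0.29404108 -0.57908759  0.30283989] [-0.6874691  -0.16543102  0.6878856  -0.16380541] [ 1.07449001  0.61582398 -0.01264644  1.42477749  0.00812697  1.10341493
 -0.04038584]
```

View pics/side0.png

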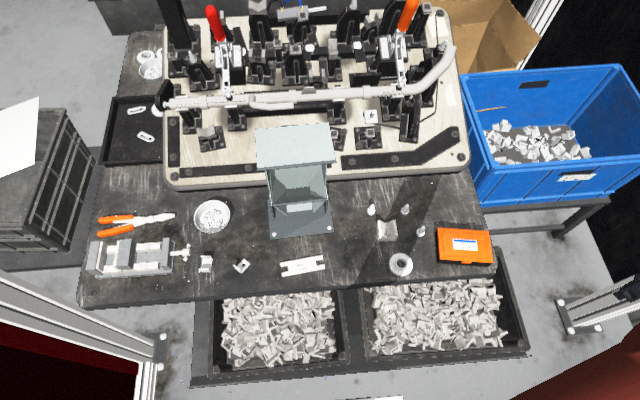

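View pics/top0.png

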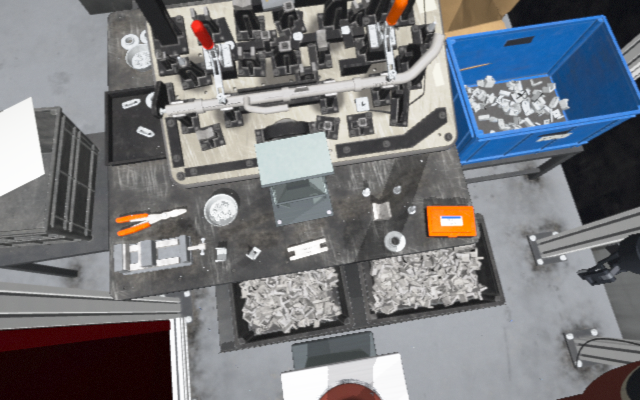

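The side view shows three pins near (371,209), (404,209) and (420,231), to the right of the feeder. I'll enlarge that area.

```bash
python3 - <<'E'
import cv2
a=cv2.imread("pics/side0.png");b=cv2.imread("pics/top0.png")
def c(im,x0,x1,y0,y1,s,n): cv2.imwrite(n,cv2.resize(im[y0:y1,x0:x1],None,fx=s,fy=s,interpolation=cv2.INTER_CUBIC))
c(a,350,450,190,265,8,"pics/s_p.png");c(b,350,450,175,250,8,"pics/t_p.png")
c(a,250,350,120,245,4.8,"pics/s_f.png");c(b,250,350,120,245,4.8,"pics/t_f.png")
E
```

```text
(no output)
```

View pics/s_p.png

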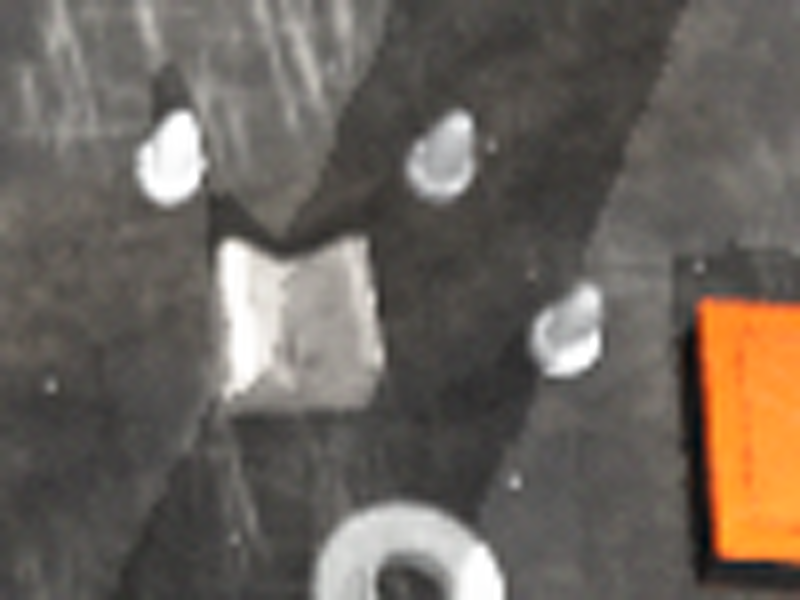

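View pics/t_p.png

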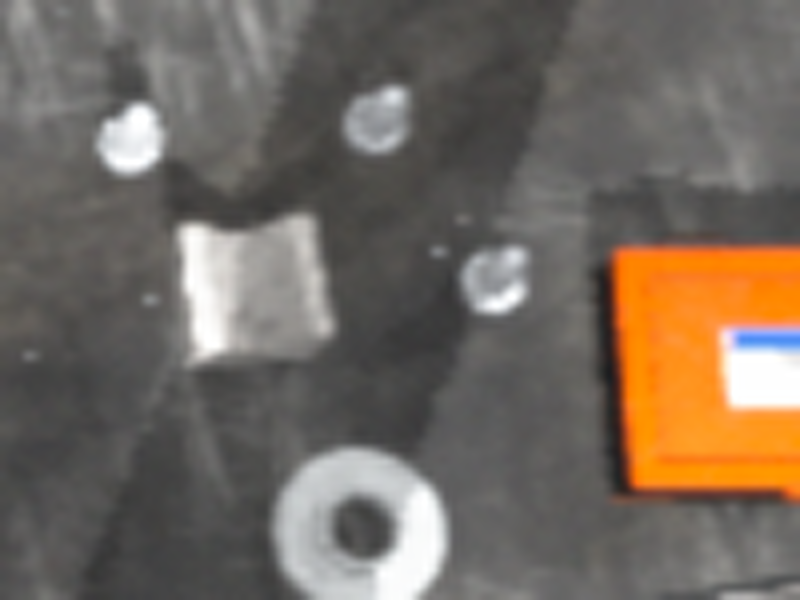

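View pics/s_f.png

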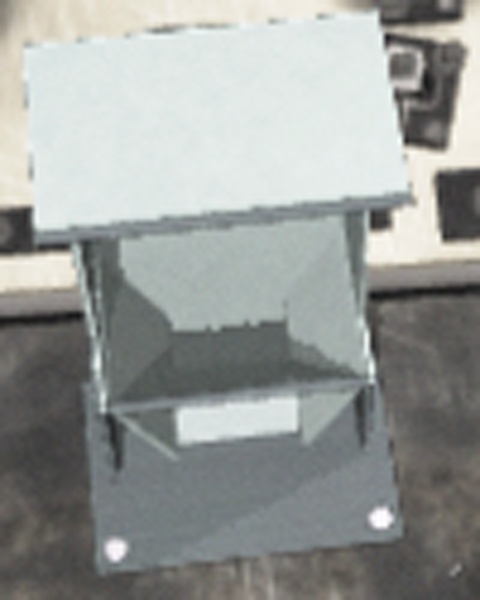

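View pics/t_f.png

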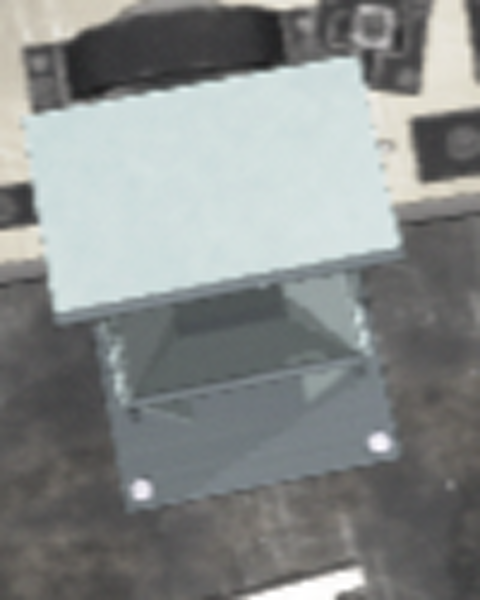

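```bash
cat > h.py <<'E'
import numpy as np
from station import camera_info
from scipy.optimize import least_squares
C={n:camera_info(n) for n in("side","top")}
def proj(n,X):
    c=C[n];p=np.atleast_2d(X)@c["R"].T+c["t"]
    return np.c_[c["fx"]*p[:,0]/p[:,2]+c["cx"],c["fy"]*p[:,1]/p[:,2]+c["cy"]]
def ground(n,uv,z):
    c=C[n];d=c["R"].T@[(uv[0]-c["cx"])/c["fx"],(uv[1]-c["cy"])/c["fy"],1];o=-c["R"].T@c["t"]
    return (o+d*(z-o[2])/d[2])
E
python3 - <<'E'
from h import *
def cr(p,x0,y0,s): return (np.array(p)+.5)/s-.5+[x0,y0]
S=cr([(171,177),(440,172),(566,347)],350,190,8);T=cr([(131,142),(376,122),(495,282)],350,175,8)
for s,t in zip(S,T): print(ground("side",s,0).round(4),ground("top",t,0).round(4))
M=np.array([(-61,78,319),(-61,-78,319),(41,78,319),(41,-78,319)])/1000
H={"side":cr([(35,232),(410,195),(25,45),(378,12)],250,120,4.8),"top":cr([(57,315),(400,250),(27,115),(357,58)],250,120,4.8)}
def w(q,M): c,s=np.cos(q[2]),np.sin(q[2]); return M@np.array([[c,s,0],[-s,c,0],[0,0,1]])+[q[0],q[1],0]
for ns in (["side"],["top"],["side","top"]):
    f=lambda q:np.concatenate([(proj(n,w(q,M))-H[n]).ravel() for n in ns])
    r=least_squares(f,[.7,0,0]);print(ns,r.x.round(4),r.fun.round(1))
L=np.array([(-50,64,150),(-50,-64,150)])/1000
for n in("side","top"): print(((proj(n,w(r.x,L))-[250,120])*4.8).round())
print({k:ground(n,p,z).round(3) for k,n,p,z in[("v","side",(386,232),30/1000),("fl","side",(401,264),.01),("gauge","side",(303,267),.008),("dish","side",(212,216),.02),("cart","side",(80,305),0),("edge","side",(490,275),0),("board","side",(340,178),0),("board","side",(470,160),0),("orange","side",(437,228),0)]})
E
```

```text
[ 0.5988 -0.1558  0.    ] [ 0.6013 -0.1549  0.    ]
[ 0.5931 -0.2477  0.    ] [ 0.5945 -0.2466  0.    ]
[ 0.5256 -0.2773  0.    ] [ 0.5272 -0.2767  0.    ]
['side'] [0.6203 0.0389 0.0355] [-0.3  1.2  0.6  1.  -0.6 -1.3  0.4 -1.3]
['top'] [0.6201 0.0398 0.0336] [-0.4  1.1  1.   1.3 -1.2 -1.   0.6 -1.6]
['side', 'top'] [0.6201 0.0393 0.0345] [-0.6  1.2  0.3  1.1 -0.8 -1.2  0.2 -1.2 -0.1  1.1  1.2  1.2 -1.  -1.1
  0.8 -1.7]
[[103. 400.]
 [364. 373.]]
[[125. 395.]
 [363. 350.]]
{'v': array([ 0.523, -0.18 ,  0.03 ]), 'fl': array([ 0.442, -0.208,  0.01 ]), 'gauge': array([0.455, 0.039, 0.008]), 'dish': array([0.612, 0.27 , 0.02 ]), 'cart': array([0.408, 0.583, 0.   ]), 'edge': array([ 0.398, -0.429,  0.   ]), 'board': array([ 0.742, -0.47 ,  0.   ]), 'orange': array([ 0.536, -0.325,  0.   ])}
```

```bash
cat >> h.py <<'E'
from station import arm
from scipy.spatial.transform import Rotation as R
F=np.array([0.6185,0.0393]);YAW=0.0345
PINS=[np.array(p) for p in[(.6000,-.1553),(.5938,-.2471),(.5264,-.2770)]]
def fw(p):
    c,s=np.cos(YAW),np.sin(YAW);p=np.array(p)/1000
    return np.array([F[0]+c*p[0]-s*p[1],F[1]+s*p[0]+c*p[1],p[2]])
def ori(tilt,sg,yaw=YAW):
    t=np.radians(tilt);x=np.array([np.sin(t)*np.cos(yaw),np.sin(t)*np.sin(yaw),-np.cos(t)])
    y=sg*np.array([-np.sin(yaw),np.cos(yaw),0]);return R.from_matrix(np.c_[x,y,np.cross(x,y)]).as_quat()
def ax(q): return R.from_quat(q).apply([1,0,0])
TILT=38
d=np.array([.616,0,-.788]);n=np.array([.788,0,.616])
def rel(s,h,y,q): # TCP for grasp point at slope coord s,h
    return fw(np.array([-50,y,150])+s*d+h*n)-.054*ax(q)
E
python3 - <<'E'
from h import *
print(R.from_quat(arm.read_eef_rot()).as_matrix().round(2))
for sg in(1,-1):
    q=ori(TILT,sg)
    for s in(35,-65,-115): 
        p=rel(s,25,0,q);j=arm.ik(p,q);print(sg,s,p.round(3),None if j is None else np.round(j,2))
    p=np.array([.44,-.14,.3]);print(arm.ik(p,q))
    for pn in PINS:
        for yaw in (YAW,-.3,-.6):
            q0=ori(0,sg,yaw);
            for z in(.085,.2):
                j=arm.ik([*pn,z],q0);print(sg,yaw,z,None if j is None else np.round(j,2))
E
```

```text
[[-0.    0.45 -0.89]
 [ 0.   -0.89 -0.45]
 [-1.   -0.    0.  ]]
1 35 [0.577 0.038 0.18 ] [ 0.57  0.89 -1.15  2.18  1.99  0.88 -0.26]
1 -65 [0.515 0.036 0.259] [ 0.64  0.6  -1.15  2.26  1.81  0.68 -0.24]
1 -115 [0.484 0.035 0.299] [ 0.7   0.43 -1.14  2.28  1.67  0.54 -0.15]
[ 1.24232105  0.39850813 -1.1310287   2.30615946  1.59786718  0.17556236
  0.33248266]
1 0.0345 0.085 [ 0.55  0.91 -0.58  1.69  0.68  0.75  1.24]
1 0.0345 0.2 [ 0.6   0.77 -0.67  1.62  0.56  0.96  1.34]
1 -0.3 0.085 [ 0.51  0.89 -0.5   1.69  0.6   0.72  0.97]
1 -0.3 0.2 [ 0.56  0.75 -0.6   1.62  0.5   0.93  1.06]
1 -0.6 0.085 [ 0.46  0.87 -0.41  1.69  0.51  0.68  0.75]
1 -0.6 0.2 [ 0.52  0.73 -0.52  1.62  0.43  0.91  0.81]
1 0.0345 0.085 [ 0.69  0.94 -0.59  1.62  0.67  0.8   1.41]
1 0.0345 0.2 [ 0.73  0.8  -0.67  1.55  0.56  1.    1.5 ]
1 -0.3 0.085 [ 0.65  0.92 -0.51  1.62  0.59  0.76  1.14]
1 -0.3 0.2 [ 0.69  0.78 -0.59  1.55  0.5   0.97  1.22]
1 -0.6 0.085 [ 0.6   0.9  -0.42  1.62  0.5   0.73  0.91]
1 -0.6 0.2 [ 0.65  0.76 -0.51  1.55  0.43  0.94  0.97]
1 0.0345 0.085 [ 0.78  0.88 -0.55  1.77  0.68  0.7   1.45]

[... 918 characters left out ...]
4 -1.78]
-1 0.0345 0.085 [ 0.31  0.86  0.08  1.63 -0.1   0.65 -1.09]
-1 0.0345 0.2 [ 0.31  0.71  0.08  1.56 -0.07  0.87 -1.12]
-1 -0.3 0.085 [ 0.27  0.87  0.15  1.63 -0.19  0.66 -1.35]
-1 -0.3 0.2 [ 0.27  0.71  0.16  1.57 -0.14  0.87 -1.39]
-1 -0.6 0.085 [ 0.24  0.87  0.21  1.63 -0.26  0.66 -1.59]
-1 -0.6 0.2 [ 0.22  0.72  0.24  1.57 -0.2   0.88 -1.64]
-1 0.0345 0.085 [ 0.4   0.81  0.07  1.78 -0.1   0.55 -1.  ]
-1 0.0345 0.2 [ 0.4   0.65  0.08  1.71 -0.07  0.79 -1.03]
-1 -0.3 0.085 [ 0.36  0.82  0.14  1.78 -0.19  0.56 -1.25]
-1 -0.3 0.2 [ 0.35  0.65  0.16  1.71 -0.14  0.79 -1.3 ]
-1 -0.6 0.085 [ 0.33  0.82  0.2   1.78 -0.27  0.57 -1.48]
-1 -0.6 0.2 [ 0.3   0.65  0.23  1.71 -0.2   0.8  -1.54]
```

```bash
cat >> h.py <<'E'
def pick(pn,yaw=YAW):
    q=ori(0,1,yaw)
    arm.movep([*pn,.165],q)
    arm.line_to([*pn,.086],velocity=.12)
    arm.move_gripper(0.0,60)
    print("grip",arm.read_opening(),arm.read_time())
    arm.line_to([*pn,.22],velocity=.2)
E
python3 - <<'E'
from h import *
from station import snapshot
import cv2
arm.move_gripper(0.5)
pick(PINS[2])
print(arm.read_opening(),arm.read_ft_force(),arm.read_joint_positions().round(2),arm.read_time())
cv2.imwrite("pics/s1.png",snapshot("side"))
E
```

```text
grip 0.16217370261605848 3.275
0.16526968800530825 [-0.21764288 -0.06572804 -0.56599208] [ 0.85  0.71 -0.68  1.68  0.53  0.95  1.57] 4.0917
```

View pics/s1.png

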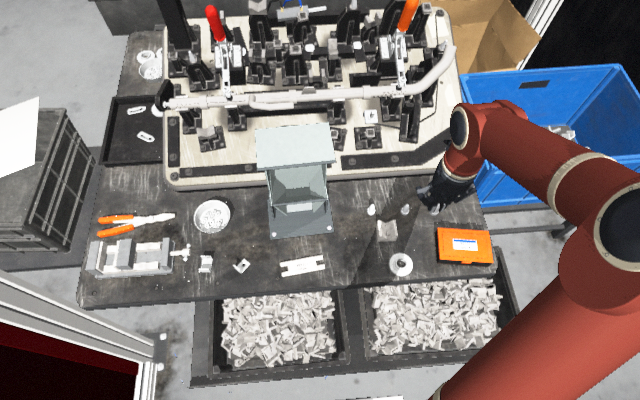

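The pin is gripped: the opening reads 0.165, about 14 mm, and the wrist carries an extra 0.57 N. The wrist hangs near (435,190) with the elbow out to the right. Next I'll move to the tilted waypoint in front of the feeder.

```bash
python3 - <<'E'
from h import *
from station import snapshot
import cv2
q=ori(TILT,1)
arm.movep([.45,-.12,.3],q); print(arm.read_joint_positions().round(2))
arm.movep(rel(-115,30,0,q),q)
print(arm.read_opening(),arm.read_joint_positions().round(2),arm.read_tool_pos().round(4),arm.read_time())
a=snapshot("side");b=snapshot("top")
cv2.imwrite("pics/s2.png",np.vstack([a[50:300,150:],b[50:300,150:]]))
E
```

```text
[ 1.17  0.4  -1.13  2.3   1.65  0.22  0.23]
0.1646014817878589 [ 0.7   0.44 -1.16  2.27  1.64  0.55 -0.12] [0.4886 0.0347 0.3014] 6.05
```

View pics/s2.png

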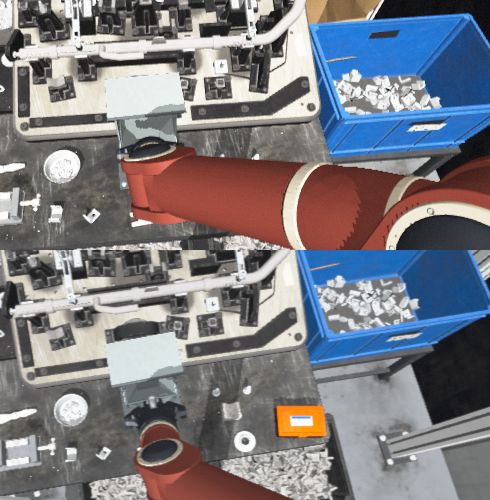

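The gripper is lined up in front of the mouth, with the wrist behind it and clear of the hood. I'll go in while checking the force.

```bash
python3 - <<'E'
from h import *
from station import snapshot
import cv2
q=ori(TILT,1)
for s in(-60,-20,10,35):
    arm.line_to(rel(s,30,0,q),velocity=.12)
    f=arm.read_ft_force();print(s,f.round(2),arm.read_tool_pos().round(4))
    if np.linalg.norm(f)>4: break
a=snapshot("top");cv2.imwrite("pics/s3.png",cv2.resize(a[130:280,220:420],None,fx=4,fy=4))
print(arm.read_time())
E
```

```text
-60 [-0.08 -0.54 -0.23] [0.5218 0.0355 0.2583]
-20 [ 0.23 -0.35 -0.13] [0.5463 0.0371 0.2272]
10 [ 0.03 -0.6  -0.74] [0.5647 0.0377 0.2035]
35 [ 0.6  -0.36 -0.11] [0.5801 0.0382 0.1836]
8.05
```

View pics/s3.png

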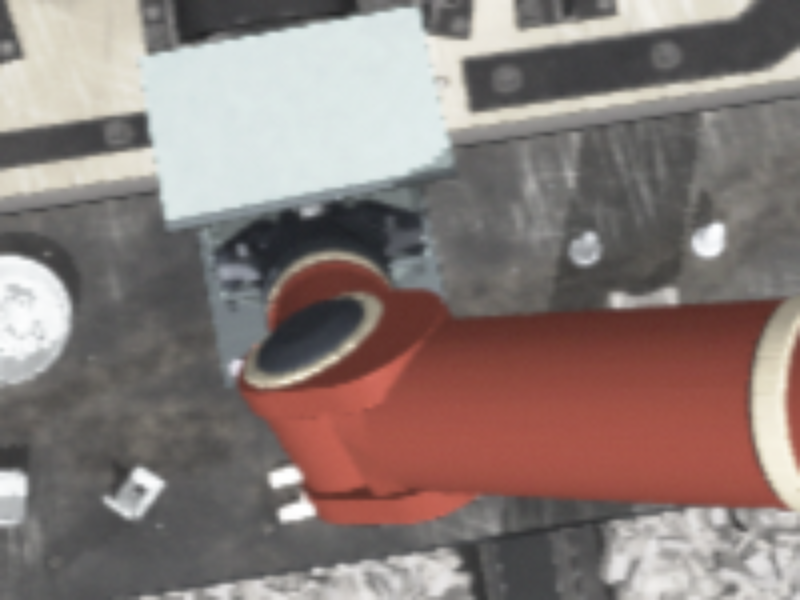

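No contact, and the gripper is centred in the mouth at about (320,230). I'll release the pin and back out.

```bash
python3 - <<'E'
from h import *
from station import snapshot
import cv2
q=ori(TILT,1)
arm.move_gripper(.45);arm.pause(.3)
print(arm.read_opening(),arm.read_ft_force())
arm.line_to(rel(-115,30,0,q),velocity=.25)
arm.movep([.45,-.12,.3],q)
a=snapshot("side");b=snapshot("top")
z=lambda im:cv2.resize(im[120:245,245:365],None,fx=3.3,fy=3.3,interpolation=cv2.INTER_CUBIC)
cv2.imwrite("pics/s4.png",np.hstack([z(a),z(b)]))
print(arm.read_time())
E
```

```text
0.45067086386740285 [-0.14350541 -0.9786406   0.9688267 ]
10.2417
```

View pics/s4.png

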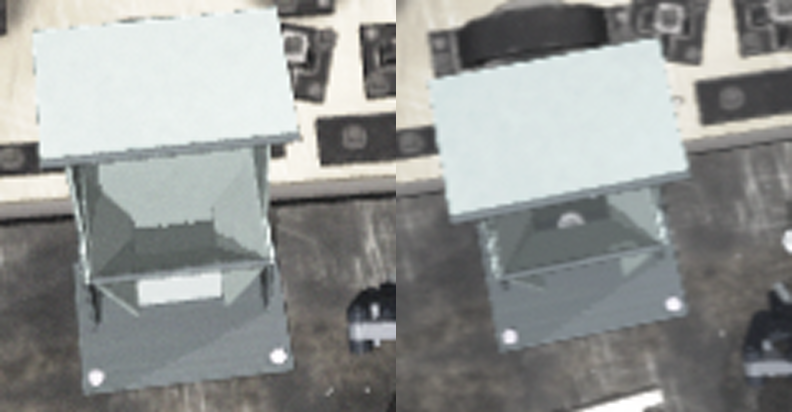

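The top view now shows a bright round pin at about (298,187), inside the dark well region. I'll check how deep it sits.

```bash
python3 - <<'E'
from h import *
for p in[(0,0,86),(36,0,86),(18,0,86),(18,0,50),(26,0,48),(18,0,6),(10,0,30),(10,0,48)]: print(p,proj("top",fw(p)).round(1),proj("side",fw(p)).round(1))
E
```

```text
(0, 0, 86) [[298.9 187.7]] [[297.8 195.5]]
(36, 0, 86) [[296.6 175.6]] [[296.5 183.3]]
(18, 0, 86) [[297.7 181.6]] [[297.1 189.4]]
(18, 0, 50) [[298.4 185.7]] [[297.7 196. ]]
(26, 0, 48) [[298.  183.4]] [[297.4 193.8]]
(18, 0, 6) [[299.3 190.5]] [[298.3 203.7]]
(10, 0, 30) [[299.3 190.5]] [[298.3 202.2]]
(10, 0, 48) [[299.  188.6]] [[298.  199.1]]
```

The pin's pixel fits one standing on the well floor, so it landed correctly. The next two go in offset to either side so that they don't stack on it.

```bash
cat >> h.py <<'E'
def deliver(s,h,y,op=.35):
    q=ori(TILT,1)
    arm.movep([.45,-.12,.3],q)
    arm.movep(rel(-115,h,0,q),q)
    arm.line_to(rel(-30,h,y,q),velocity=.15)
    arm.line_to(rel(s,h,y,q),velocity=.1)
    print("in",arm.read_ft_force().round(2),arm.read_opening())
    arm.move_gripper(op);arm.pause(.3);print("out",arm.read_ft_force().round(2))
    arm.line_to(rel(-30,h,y,q),velocity=.15)
    arm.line_to(rel(-115,h,0,q),velocity=.25)
    arm.movep([.45,-.12,.3],q)
def look(name):
    from station import snapshot
    import cv2
    a=snapshot("side");b=snapshot("top")
    z=lambda im:cv2.resize(im[120:245,245:365],None,fx=3.3,fy=3.3,interpolation=cv2.INTER_CUBIC)
    cv2.imwrite(name,np.hstack([z(a),z(b)])); cv2.imwrite(name[:-4]+"_full.png",a)
E
python3 - <<'E'
from h import *
arm.move_gripper(.5)
pick(PINS[1]); print(arm.read_opening(),arm.read_ft_force())
arm.line_to([.5,-.2,.25],velocity=.2)
deliver(20,30,-20)
look("pics/s5.png");print(arm.read_time())
E
```

```text
grip 0.16141049425201348 12.6333
0.16558998151284146 [-0.13733001 -0.11826504 -1.52272171]
in [ 0.03 -0.09 -1.04] 0.1630218940030129
out [-1.93  0.59  0.43]
19.4833
```

View pics/s5.png

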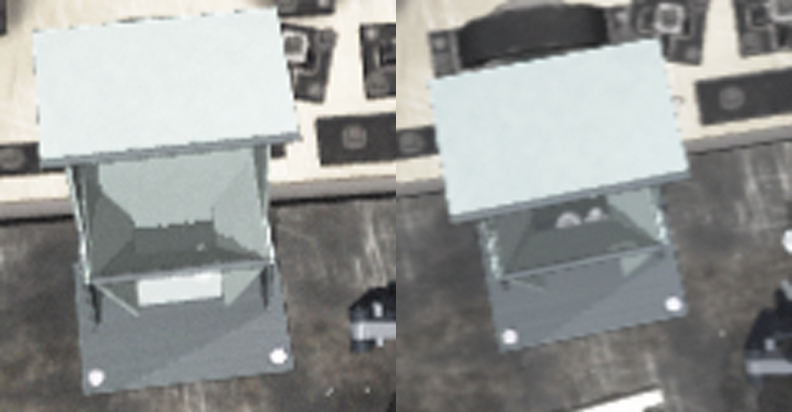

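View pics/s5_full.png

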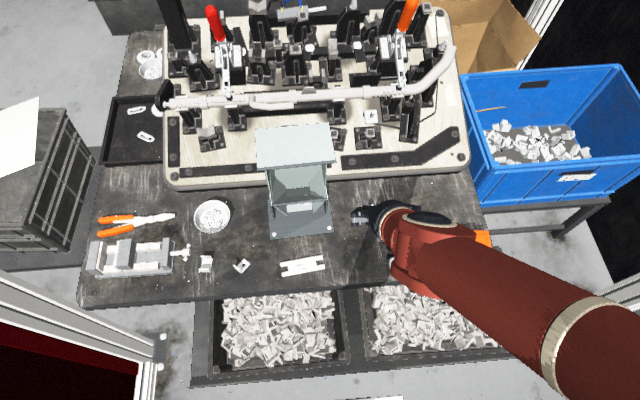

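The two pins now sit side by side in the well, at (570,220) and (595,215) in the crop. The third goes in at +20 mm.

```bash
python3 - <<'E'
from h import *
arm.move_gripper(.5)
arm.movep([.5,-.18,.25],ori(0,1))
pick(PINS[0]); print(arm.read_opening(),arm.read_ft_force())
arm.line_to([.5,-.2,.25],velocity=.2)
deliver(20,30,20)
look("pics/s6.png");print(arm.read_time())
E
```

```text
grip 0.17144040364300564 22.5667
0.16717594928161683 [-0.62994434 -0.55139547 -0.14428568]
in [-0.62  0.48 -0.54] 0.16659074155877124
out [-5.11 -3.11  1.27]
29.5583
```

View pics/s6.png

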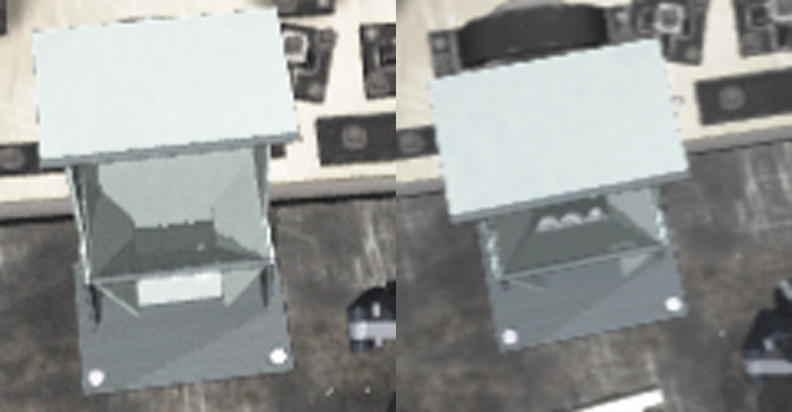

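View pics/s6_full.png

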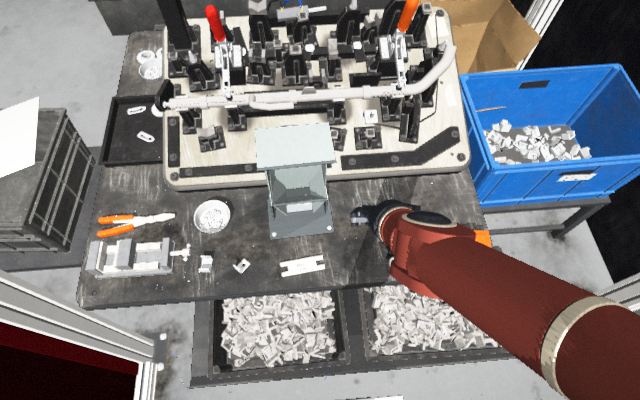

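All three pins are in the well in a row, at (548,222), (571,218) and (595,214) in the crop. I'll move the arm aside and compare the other parts with the first pictures.

```bash
python3 - <<'E'
from h import *
from station import snapshot
import cv2
arm.movep([.294,-.579,.303],[-0.6874691,-0.16543102,0.6878856,-0.16380541])
a=snapshot("side");b=snapshot("top")
cv2.imwrite("pics/s7.png",a[110:300,80:500]);
for n,i in(("side",a),("top",b)):
    o=cv2.imread(f"pics/{n}0.png");m=(cv2.absdiff(o,i).max(2)>40).astype(np.uint8)
    k,l,st,c=cv2.connectedComponentsWithStats(m)
    print(n,[tuple(s) for s in st[1:] if s[4]>6])
print(arm.read_time())
E
```

```text
side [(np.int32(440), np.int32(170), np.int32(35), np.int32(52), np.int32(788)), (np.int32(398), np.int32(175), np.int32(43), np.int32(35), np.int32(539)), (np.int32(435), np.int32(191), np.int32(7), np.int32(7), np.int32(14)), (np.int32(367), np.int32(198), np.int32(9), np.int32(18), np.int32(93)), (np.int32(393), np.int32(198), np.int32(6), np.int32(8), np.int32(18)), (np.int32(374), np.int32(203), np.int32(39), np.int32(61), np.int32(650)), (np.int32(439), np.int32(211), np.int32(6), np.int32(6), np.int32(16)), (np.int32(424), np.int32(219), np.int32(6), np.int32(4), np.int32(11)), (np.int32(403), np.int32(224), np.int32(5), np.int32(4), np.int32(7)), (np.int32(416), np.int32(224), np.int32(17), np.int32(14), np.int32(110)), (np.int32(437), np.int32(227), np.int32(20), np.int32(33), np.int32(333)), (np.int32(429), np.int32(228), np.int32(4), np.int32(4), np.int32(8)), (np.int32(428), np.int32(233), np.int32(7), np.int32(9), np.int32(30)), (np.int32(399), np.int32(258), np.int32(24), np.int32(23), np.int32(188)), (np.int32(353), np.int32(275), np.int32(17), np.int32(10), np.int32(6
[... 790 characters left out ...]
 np.int32(10), np.int32(70)), (np.int32(427), np.int32(206), np.int32(17), np.int32(28), np.int32(107)), (np.int32(372), np.int32(221), np.int32(6), np.int32(13), np.int32(27)), (np.int32(396), np.int32(236), np.int32(15), np.int32(19), np.int32(126)), (np.int32(622), np.int32(236), np.int32(6), np.int32(4), np.int32(10)), (np.int32(577), np.int32(250), np.int32(36), np.int32(36), np.int32(443)), (np.int32(600), np.int32(262), np.int32(16), np.int32(16), np.int32(91)), (np.int32(595), np.int32(269), np.int32(5), np.int32(2), np.int32(7)), (np.int32(608), np.int32(275), np.int32(4), np.int32(4), np.int32(11)), (np.int32(556), np.int32(360), np.int32(84), np.int32(40), np.int32(1707))]
31.4667
```

View pics/s7.png

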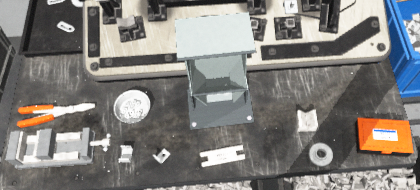

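Most of the differences look like the arm's shadow having moved. I'll compare the V-block and flange in close-up.

```bash
python3 - <<'E'
from station import snapshot
import cv2,numpy as np
b=snapshot("top");cv2.imwrite("pics/t8.png",b);o=cv2.imread("pics/top0.png")
z=lambda i:cv2.resize(i[180:255,350:420],None,fx=5.6,fy=5.6,interpolation=cv2.INTER_CUBIC)
cv2.imwrite("pics/cmp.png",np.hstack([z(o),z(b)]))
E
```

```text
(no output)
```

View pics/cmp.png

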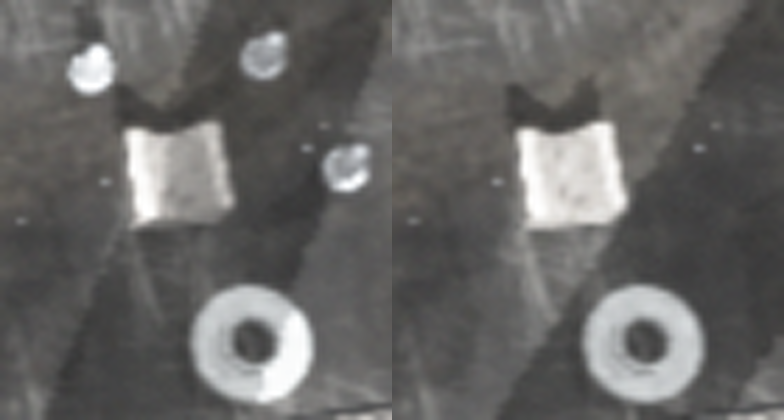

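The V-block and flange sit exactly where they were and only the shadow has moved, so I'm handing in the job.

```bash
python3 -c "
from station import ticket;print(ticket.finish_job())"
```

```text
the job is handed in; nothing more can be done
None
```

All three pins are in the feeder's well, and I handed the job in at about 31.5 s on the robot's clock. I picked each one up by its shaft and let it go in the chute mouth under the hood with the tool tilted 38°. One went in the middle and one 20 mm to each side, so they would not stack.

- **Pins:** after the third release, the top picture shows three pins side by side in the well. The first pin's position matched one standing on the well floor; I judged the other two from the picture only. The side view can't see down into the well, so it doesn't confirm this.
- **Other parts:** close-up before-and-after pictures show the V-block and flange where they were. For the rest, comparing the pictures showed no changes, apart from where the arm and its shadow had moved. That shadow also falls on the orange box, so I couldn't compare that spot cleanly.
- **Forces:** the highest wrist reading I took was about 6 N, when the third pin was released. That may have been a light finger touch on the chute. I only read the force at set points, not continuously.

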